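# Seal a clip-lid storage box at a spice stall

### The job

The lid of the storage box in its tray on the counter stands a little proud of its rim. First press the lid fully down while its four clip flaps are still open, then fold each of the four flaps down around the rim until it clicks and lies fully home against the side. Push firmly but never force the plastic, do not disturb the other things on the counter, and leave the box sealed and untouched.

Things in the scene. Friction and masses are not known exactly. Their poses are not given: they have to be found in the camera images.
- tray: Low steel tray fixed to the counter, 136 mm (x) by 176 mm (y), rim 14 mm high, floor 3 mm. Origin: centre of its underside, on the counter; z up, x points away from the robot (yaw within 0.45 rad). The heavy storage box stands in it, square to it, but up to 6 mm off its centre along tray x and along y; the box's exact place is not measured. Working forces do not shift the box.
- lid (a joint): Height (m) of the box's dark grey lid (120 mm along tray x, 160 mm along y) above its seated place: 0 = seated (hard stop; lid's flat top 107 mm above the counter), 0.006 to 0.010 at the start. It only slides up and down; a tight seal holds it where it is left and takes about 7 to 10 N of push to slide. A flap folded while the lid is proud catches on the rim.
- flap_near (a joint): Fold angle (rad) of the flap hinged on the lid's -x side (nearest the robot), in the middle of that side: 0 = sticking out level, negative = tilted up, 1.57 = hanging straight down, home (hard stop). A weak spring holds an unclipped flap near level (-0.6 to 0.4); a flap that has not snapped springs back up. Hinge line: along y, 64 mm from the box's centre, 103 mm above the counter once the lid is seated.
- flap_far (a joint): The same for the flap on the +x side, hinge line 64 mm from the box's centre. All four flaps are alike: dark grey plates 46 mm wide along the hinge, 4 mm thick, 33 mm from hinge line to free edge; the hinge line lies at mid-thickness. Box, lid and flaps are brittle: a push of more than 25 N anywhere on them breaks them.
- flap_left (a joint): The same for the flap on the +y side (hinge line along x, 84 mm from the box's centre). On every flap, from about 1.33 rad a rib on its inner face rides over a bead under the box's rim: pushed inwards 26 mm below the hinge line (more nearer it), it takes about 7 to 13 N to force it over at about 1.4 to 1.48 rad; then the force drops, it snaps home and stays.
- flap_right (a joint): The same for the flap on the -y side (hinge line along x, 84 mm from the box's centre). Around the box: walls 104 by 144 mm, rim flange 118 by 158 mm, so that below the flaps nothing stands out further than the hinge lines, but the tray's rim at the bottom.
- jar: Bystander: closed amber glass jar, 52 mm across, 85 mm high, standing beside the box; origin at its underside.
- bowl: Bystander: white bowl, 84 mm across, 35 mm high; origin at its underside.
- weight: Bystander: brass scale weight with a knob, 38 mm across, 56 mm high; origin at its underside.

How it is judged:
On the way:
1. the lid is pressed fully down while all four flaps are still open (value of joint lid below 0.001 m and value of joint each of flap_near, flap_far, flap_left, flap_right below 1.2 rad), for 0.2 s.
At the end, for the whole second after the job is handed in: The lid is seated (within 1.5 mm) and all four flaps are clicked home (fold angle above 1.53 rad), with nothing touching the box (value of joint lid below 0.0015 m and value of joint each of flap_near, flap_far, flap_left, flap_right above 1.53 rad).
It fails at once if the box, its lid, a flap or the tray is pushed with more than 25 N (contact force between any of the fingers, the arm and tray above 25 N).
It fails at once if a bystander is moved by more than 20 mm (distance of any of jar, bowl, weight from where it was at the start of the episode above 0.02 m).
It also fails if it takes over 67 s, if anything falls off the work surface, if the arm or the gripper's body presses on something with over 40 N, if the wrist force passes 120 N, or if a joint passes its speed limit or range.

### The arm

A 6-joint arm with a two-finger parallel gripper is mounted at the origin on the work surface. World frame = base frame: x ahead of the robot, y to its left, z up, the work surface at z = 0. Lengths are in m, angles in rad, forces in N, time in s.
With the tool pointing down it reaches from about 0.3 to 0.775 m from the base axis. Payload 14.6 kg.
Tool frame: the origin (TCP) lies on the centre line of the jaws, within the pads' length; the fingertips stand 19 mm ahead of it and the grasp point (between the pads) is the TCP; z points along the fingers, y is the direction in which the jaws open and shut (so a half turn about z gives the same grasp; the last joint's range is limited). The gripper opens to 94 mm and grips with 3 to 60 N. Pads are 16 mm wide; open, the fingers measure 119 mm over their backs; the gripper's body (75 mm by 177 mm) begins 78 mm behind the grasp point.
Start: joints at [-1.282, 0.3, 1.521, -0, 1.321, -0.067], TCP at [0.192, -0.516, 0.224] pointing down, gripper open.
Joint ranges: [-3.03, 3.03], [-0.79, 2.21], [0.23, 2.52], [-1.04, 4.18], [0, 3.07], [-2.55, 2.55]. Speed limits (rad/s): [2.22, 2.22, 2.57, 3.14, 3.14, 3.14].

### API

Orientations are given as [roll, pitch, yaw] about the fixed x, y, z axes, in that order (R = Rz(yaw) Ry(pitch) Rx(roll)).
In Python, from station import ctrl gives the robot as it stands. The module is installed in compiled form; this text tells all that it offers.
- The arm moves only by the shell command python3 -m creep 'ROWS' [FORCE]. ROWS is a JSON object of lists of equal length, an entry for each row: "translation": the shift along the world's x, y, z in mm, a list of three; "yaw": the turn about the world's z in rad; "gripper": the closure in counts, from 0 (fully open) to 255 (shut). A call has 1 to 5 rows; each row is the pose to reach, as a shift and turn from the pose measured when the call began; what a row does not reach only later rows make up. A row lasts 1/12 s, in which the tool goes at most 41.7 mm and 7.16 degrees, less where a joint would pass 70% of its speed; a pose out of reach is approached as far as the arm can. A call with a gripper value outside its range is refused whole. The fingers move at their own pace and stop on an object; FORCE is the grip in N (left out, the last holds). Time passes only in rows, so rows that repeat a pose let the fingers close. It gives the time, the measured TCP pose, the force and the opening at its end, in the units of the state.
- ctrl.get_obs(): the state, without advancing time (a new reading comes with each control period).
- ctrl.camera(name): name is "side" or "top" or "wrist"; returns a dict with "pixels" (400x640x3 uint8, red, green, blue), "depth" (400x640 float32, m along the optical axis (not along the pixel's ray), 0 where there is no reading), "fx", "fy", "cx", "cy" (pixels), "dist" ([k1, k2, p1, p2, k3] as OpenCV has them; the pictures are not rectified), "R" (3x3) and "t" (3): a world point X has camera coordinates R X + t; the wrist camera has in their place "tool_from_camera" (4x4, takes a point from camera to tool coordinates, whose origin is the TCP and whose axes are the flange's). Camera axes: x right, y down, z forward; pixel columns grow to the right and rows downward; lengths in m; the calibration is good to about 2 mm. A picture is of the moment at which its call begins: read the wrist's pose just before it.
- ctrl.hand_in(): hands the job in, once; it reports no verdict.
The state is a dict: "time_s": time; "qpos": joint angles; "joint_vel": joint speeds; "tau": joint torques, N m; "ee_pos": TCP position; "eef_rot": TCP orientation; "force": force on the tool from outside, world axes, zero at the start; "moment": the same for the moment, N m; "grip_width": finger opening in m.
Only numpy, scipy, OpenCV 4.12 (cv2) and the standard library are available. Lean on these libraries where they do the work, as an engineer would, in place of code of your own. Each camera call takes 0.05 s, during which the arm holds its last target. There are 200 camera calls.

## Working session

There is one attempt and no reset: what is moved stays moved. The work goes in short steps, Python scripts to look and compute and a shell command to move; the robot and the scene stay as the last step left them, time stands still between calls to the robot, and variables do not carry over. Pictures are saved under pics/ and viewed, about 8 in all and at most 12, crops included, and the job is handed in when it is done.

```bash
mkdir -p pics; python3 - <<'E'
from station import ctrl
import cv2,numpy as np
o=ctrl.get_obs();print({k:np.round(v,3).tolist() for k,v in o.items()})
ims=[]
for n in("top","side"):
    c=ctrl.camera(n);np.savez(f"{n}0.npz",**c);print(n,c["fx"],c["cx"],c["cy"],c["dist"],np.round(c["R"],3).tolist(),c["t"])
    cv2.imwrite(f"pics/{n}0.png",c["pixels"][:,:,::-1])
E
```

```text
{'time_s': 0.0, 'qpos': [-1.282, 0.3, 1.522, -0.0, 1.321, -0.067], 'joint_vel': [0.001, 0.0, -0.001, 0.0, -0.001, 0.0], 'tau': [0.0, -53.181, -35.274, 0.071, 0.024, -0.0], 'ee_pos': [0.192, -0.515, 0.224], 'eef_rot': [-3.14, -0.0, 0.356], 'force': [-0.311, 0.304, 0.266], 'moment': [-0.05, -0.063, 0.013], 'grip_width': 0.094}
top 504.75604683929544 328.6525882104903 202.87890629861732 [0.03943639 0.         0.         0.         0.        ] [[0.017, -1.0, -0.009], [-0.987, -0.016, -0.16], [0.16, 0.011, -0.987]] [0.02045467 0.58124468 1.19417101]
side 406.8897984065405 319.4275437064214 202.82454226352354 [-0.01286104  0.          0.          0.          0.        ] [[0.909, -0.417, -0.024], [-0.254, -0.507, -0.823], [0.331, 0.754, -0.567]] [-0.50059569  0.23011616  0.64424138]
```

View pics/top0.png

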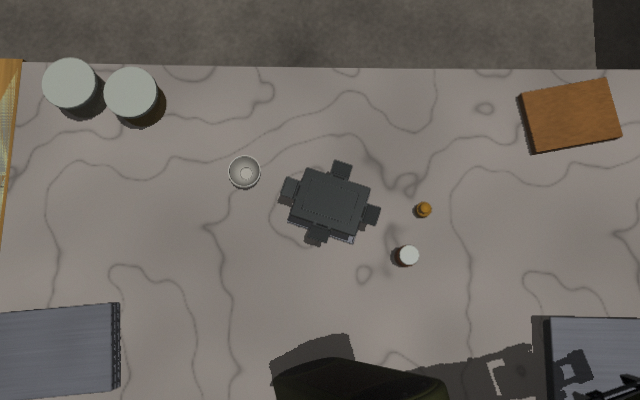

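View pics/side0.png

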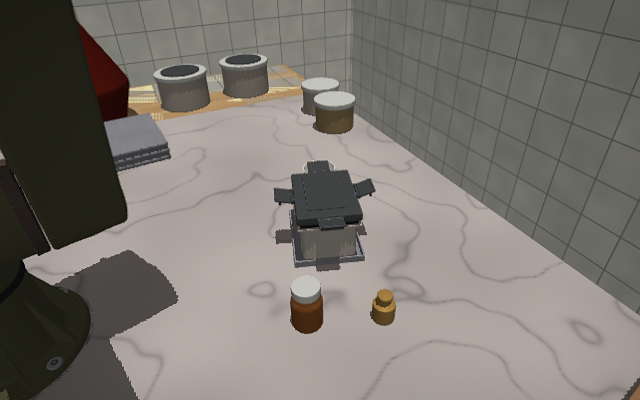

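Top view: lid centred near (330,203), with the far flap at (341,170), left at (289,191), right at (371,214) and near at (316,236). The bowl is at (244,172), the weight at (424,210) and the jar at (408,256). The side view agrees, and all four flaps are open.

```bash
cat > h.py <<'E'
import numpy as np,cv2
def cloud(c,Rw=None,tw=None):
    d=c["depth"];v,u=np.mgrid[0:400,0:640]
    K=np.array([[c["fx"],0,c["cx"]],[0,c["fy"],c["cy"]],[0,0,1]],float)
    p=cv2.undistortPoints(np.stack([u,v],-1).reshape(-1,1,2).astype(float),K,np.array(c["dist"],float)).reshape(400,640,2)
    X=np.dstack([p[...,0]*d,p[...,1]*d,d])
    if Rw is None: return (X-c["t"])@c["R"]      # R^T (X-t)
    T=c["tool_from_camera"]; X=X@T[:3,:3].T+T[:3,3]
    return X@Rw.T+tw
def lidfit(P,m,zlo,zhi):
    m=m&(P[...,2]>zlo)&(P[...,2]<zhi)
    m=cv2.morphologyEx(m.astype(np.uint8),cv2.MORPH_CLOSE,np.ones((3,3)))
    return m
E
python3 - <<'E'
import numpy as np,cv2
from h import *
for n in("top","side"):
    c=dict(np.load(n+"0.npz"));P=cloud(c);z=P[...,2]
    hsv=cv2.cvtColor(c["pixels"],cv2.COLOR_RGB2HSV)
    reg=(abs(P[...,0]-.57)<.2)&(abs(P[...,1])<.3)&(z>.02)&(z<.2)&(c["depth"]>0)
    # lid top
    g=reg&(hsv[...,2]<110)&(hsv[...,1]<80)
    zz=z[g&(z>.08)];print(n,len(zz),np.histogram(zz,np.arange(.08,.15,.005)))
    k,l,s,ce=cv2.connectedComponentsWithStats(reg.astype(np.uint8))
    for i in range(1,k):
        if s[i,4]>30:
            q=P[l==i];print(s[i],q.min(0).round(3),q.max(0).round(3),np.median(q,0).round(3))
    q=P[g&(z>.105)];med=np.median(z[g&(z>.105)])
    q=q[abs(q[:,2]-med)<.006]
    print("lid z",med,cv2.minAreaRect((q[:,:2]*1000).astype(np.float32)))
    m=(g&(abs(z-med)<.006)).astype(np.uint8);m=cv2.morphologyEx(m,cv2.MORPH_OPEN,np.ones((17,17) if n=="top" else (13,13)))
    q=P[m>0];print("opened",len(q),cv2.minAreaRect((q[:,:2]*1000).astype(np.float32)))
E
```

```text
top 4763 (array([  16,   15,    0,    4,   14,  383, 3006, 1216,  103,    6,    0,
          0,    0]), array([0.08 , 0.085, 0.09 , 0.095, 0.1  , 0.105, 0.11 , 0.115, 0.12 ,
       0.125, 0.13 , 0.135, 0.14 , 0.145]))
[228 155  33  32 338] [0.622 0.204 0.02 ] [0.703 0.285 0.042] [0.671 0.254 0.031]
[ 280  159  101   84 4756] [ 0.478 -0.09   0.021] [0.673 0.143 0.126] [0.574 0.026 0.113]
[416 201  15  16 192] [ 0.554 -0.221  0.021] [ 0.592 -0.186  0.06 ] [ 0.57  -0.201  0.037]
[395 245  24  22 410] [ 0.431 -0.182  0.021] [ 0.48  -0.134  0.092] [ 0.454 -0.155  0.083]
lid z 0.11348914391993312 ((575.5703735351562, 26.193099975585938), (191.8623809814453, 194.75689697265625), 26.676963806152344)
opened 0 ((0.0, 0.0), (0.0, 0.0), 0.0)
side 4389 (array([  37,  131,   48,   39,   92,  148, 1986, 1813,   95,    0,    0,
          0,    0]), array([0.08 , 0.085, 0.09 , 0.095, 0.1  , 0.105, 0.11 , 0.115, 0.12 ,
       0.125, 0.13 , 0.135, 0.14 , 0.145]))
[ 274  159  102   96 5849] [ 0.477 -0.093  0.02 ] [0.703 0.286 0.125] [ 0.563 -0.019  0.114]
[ 290  275   33   52 1454] [ 0.429 -0.189  0.02 ] [ 0.478 -0.139  0.089] [ 0.45  -0.178  0.066]
[372 289  24  30 543] [ 0.552 -0.227  0.02 ] [ 0.589 -0.189  0.058] [ 0.566 -0.214  0.036]
lid z 0.1149134577633892 ((573.04052734375, 23.448074340820312), (191.00494384765625, 194.88296508789062), 26.563762664794922)
opened 3283 ((559.9558715820312, 26.887245178222656), (232.09547424316406, 146.38711547851562), 72.37799835205078)
```

```bash
python3 - <<'E'
import numpy as np,cv2
from h import *
from station import ctrl
c=ctrl.camera("wrist");print(c["fx"],np.round(c["tool_from_camera"],3).tolist())
c=dict(np.load("top0.npz"));P=cloud(c);z=P[...,2]
for nm,(u,v) in dict(far=(341,170),left=(289,191),right=(371,214),near=(316,236)).items():
    w=P[v-4:v+5,u-4:u+5].reshape(-1,3);print(nm,np.median(w,0).round(3))
E
python3 -m creep '{"translation":[[20,28,15],[40,56,30],[60,84,45],[80,112,60],[100,140,75]],"yaw":[-0.06,-0.12,-0.18,-0.24,-0.3],"gripper":[255,255,255,255,255]}' 20
python3 -m creep '{"translation":[[18,32,8],[36,64,16],[54,96,24],[72,128,32],[90,160,40]],"yaw":[-0.06,-0.12,-0.18,-0.24,-0.3],"gripper":[255,255,255,255,255]}'
```

```text
299.50904201005727 [[-0.0, -0.959, -0.283, 0.082], [1.0, -0.0, 0.0, 0.0], [-0.0, -0.283, 0.959, -0.16], [0.0, 0.0, 0.0, 1.0]]
far [0.648 0.002 0.116]
left [0.597 0.122 0.114]
right [ 0.545 -0.069  0.115]
near [0.493 0.057 0.115]
time_s: 0.57
ee_pos: [0.2921, -0.3738, 0.2996]
eef_rot: [-3.14, 0.0, 0.052]
force: [0.5, 0.6, 0.1]
grip_width: 0.0645
time_s: 0.98
ee_pos: [0.3824, -0.2121, 0.34]
eef_rot: [-3.14, 0.0, -0.251]
force: [0.3, -0.4, 0.5]
grip_width: 0.0306
```

```bash

python3 -m creep '{"translation":[[14,33,-5],[28,66,-10],[42,99,-15],[56,132,-20],[70,165,-25]],"yaw":[-0.01,-0.02,-0.03,-0.04,-0.05],"gripper":[255,255,255,255,255]}'
python3 -m creep '{"translation":[[14,33,-5],[28,66,-10],[42,99,-15],[42,99,-15],[42,99,-15]],"yaw":[0,0,0,0,0],"gripper":[255,255,255,255,255]}'
python3 - <<'E'
import numpy as np,cv2
from h import *
from station import ctrl
from scipy.spatial.transform import Rotation as Ro
o=ctrl.get_obs();c=ctrl.camera("wrist");np.savez("w1.npz",pos=o["ee_pos"],rot=o["eef_rot"],**c)
cv2.imwrite("pics/w1.png",c["pixels"][:,:,::-1])
P=cloud(c,Ro.from_euler("xyz",o["eef_rot"]).as_matrix(),np.array(o["ee_pos"]));np.save("P1.npy",P)
z=P[...,2]
r=(abs(P[...,0]-.571)<.09)&(abs(P[...,1]-.028)<.1)
print(np.histogram(z[r],np.arange(-.01,.16,.01)),o["ee_pos"],o["force"])
E
```

```text
time_s: 1.4
ee_pos: [0.4527, -0.0452, 0.3147]
eef_rot: [-3.14, -0.0, -0.301]
force: [1.4, -0.8, -0.3]
grip_width: 0.0008
time_s: 1.82
ee_pos: [0.4947, 0.0549, 0.299]
eef_rot: [-3.141, 0.001, -0.298]
force: [0.7, 0.4, -0.0]
grip_width: 0.0003
(array([  913,   813,     0,     0,     0,     0,     0,     0,     0,
           0,     0,    50, 20126,   268,     0,     0]), array([-0.01,  0.  ,  0.01,  0.02,  0.03,  0.04,  0.05,  0.06,  0.07,
        0.08,  0.09,  0.1 ,  0.11,  0.12,  0.13,  0.14,  0.15])) [0.49465245 0.05491376 0.29898755] [ 0.65006492  0.37257261 -0.02236917]
```

View pics/w1.png

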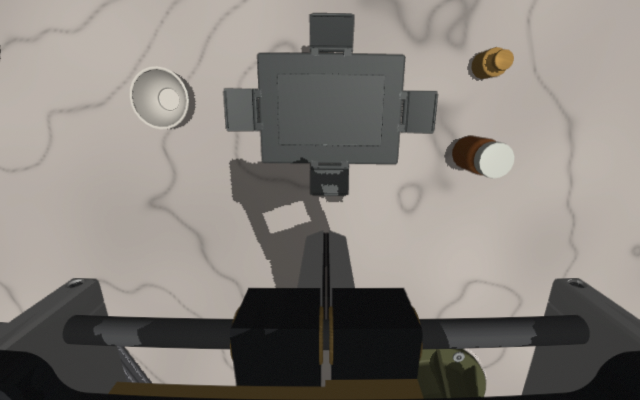

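The wrist view shows the lid at cols 258–405, rows 55–163. Flaps: far (331,30), left (240,109), right (419,111), near (329,181). The fingers are clear and nothing blocks the view.

```bash
python3 - <<'E'
import numpy as np,cv2
P=np.load("P1.npy");z=P[...,2];c=np.load("w1.npz")
m=((z>.085)&(z<.15)&(abs(P[...,0]-.571)<.13)&(abs(P[...,1]-.028)<.14)).astype(np.uint8)
m[210:]=0
o=cv2.morphologyEx(m,cv2.MORPH_OPEN,np.ones((56,56)))
q=P[o>0];(cx,cy),s,a=cv2.minAreaRect((q[:,:2]*1000).astype(np.float32));print("lid",cx,cy,s,a,np.median(q[:,2]))
k,l,st,_=cv2.connectedComponentsWithStats(cv2.erode(m&(1-cv2.dilate(o,np.ones((5,5)))),np.ones((3,3))))
yaw=-np.deg2rad(90-a) if a>45 else np.deg2rad(a)
ex=np.array([np.cos(yaw),np.sin(yaw)]);ey=np.array([-ex[1],ex[0]]);C=np.array([cx,cy])/1000
print("yaw",yaw)
for i in range(1,k):
    if st[i,4]>100:
        q=P[l==i];d=q[:,:2]-C;X=d@ex*1000;Y=d@ey*1000;print(st[i],np.percentile(X,[1,50,99]).round(1),np.percentile(Y,[1,50,99]).round(1),(np.percentile(q[:,2],[2,50,98])*1000).round(1))
E
```

```text
lid 0.0 0.0 (0.0, 0.0) 0.0 nan
yaw 0.0
[  224    14   213   181 20046] [488.4 578.4 659.5] [-79.6  23.3 130.6] [111.6 114.1 119.9]
  return _methods._mean(a, axis=axis, dtype=dtype,
  ret = ret.dtype.type(ret / rcount)
```

```bash
python3 - <<'E'
import numpy as np,cv2
P=np.load("P1.npy");z=P[...,2];c=np.load("w1.npz")
ok=((z>.085)&(z<.15)&(abs(P[...,0]-.571)<.13)&(abs(P[...,1]-.028)<.14));ok[210:]=0
m=cv2.morphologyEx(ok.astype(np.uint8),cv2.MORPH_CLOSE,np.ones((5,5)))
o=cv2.morphologyEx(m,cv2.MORPH_OPEN,np.ones((56,56)))
q=P[(o>0)&ok];(cx,cy),s,a=cv2.minAreaRect((q[:,:2]*1000).astype(np.float32));print("lid",cx,cy,s,a,np.median(q[:,2]))
yaw=-np.deg2rad(90-a) if a>45 else np.deg2rad(a)
ex=np.array([np.cos(yaw),np.sin(yaw)]);ey=np.array([-ex[1],ex[0]]);C=np.array([cx,cy])/1000
print("yaw",yaw)
# side views of lid extents on robust percentiles
d=q[:,:2]-C;print(np.percentile(d@ex,[.3,99.7]),np.percentile(d@ey,[.3,99.7]))
k,l,st,_=cv2.connectedComponentsWithStats(cv2.erode(m&(1-cv2.dilate(o,np.ones((5,5)))),np.ones((3,3))))
for i in range(1,k):
    if st[i,4]>100:
        q=P[(l==i)&ok];d=q[:,:2]-C;X=d@ex*1000;Y=d@ey*1000;print(st[i],np.percentile(X,[1,50,99]).round(1),np.percentile(Y,[1,50,99]).round(1),(np.percentile(q[:,2],[2,50,98])*1000).round(1))
E
```

```text
lid 571.730712890625 24.731407165527344 (164.15870666503906, 119.42230987548828) 72.84678649902344 0.11395447571742612
yaw -0.2993800528895846
[-0.05827024  0.05942026] [-0.08012093  0.0794881 ]
[ 310   14   44   37 1569] [63.3 79.9 95.2] [-21.2   0.5  22.4] [111.4 116.9 123.5]
[ 224   89   32   41 1239] [-18.8   3.   24. ] [ 84.3 100.7 116.4] [111.2 114.9 119.2]
[ 407   91   30   42 1149] [-21.6   1.1  21.2] [-113.9  -99.7  -84.3] [111.2 114.9 118.8]
[311 168  37  27 990] [-93.6 -78.8 -63.9] [-19.2   2.   23.2] [111.1 115.  119.5]
```

```bash

python3 -m creep '{"translation":[[28,-10,-20],[56,-20,-50],[78,-30,-85],[78,-30,-120],[78,-30,-149]],"yaw":[0,0,0,0,0],"gripper":[255,255,255,255,255]}'
python3 -m creep '{"translation":[[0,0,-4],[0,0,-8],[0,0,-10],[0,0,-10]],"yaw":[0,0,0,0],"gripper":[255,255,255,255]}'
python3 -m creep '{"translation":[[0,0,-1],[0,0,-2],[0,0,-3],[0,0,-3]],"yaw":[0,0,0,0],"gripper":[255,255,255,255]}'
```

```text
time_s: 2.28
ee_pos: [0.5722, 0.0216, 0.1478]
eef_rot: [-3.142, 0.002, -0.303]
force: [0.3, 0.0, -1.3]
grip_width: 0.0003
time_s: 2.62
ee_pos: [0.5729, 0.0212, 0.1397]
eef_rot: [-3.141, -0.0, -0.303]
force: [-0.1, 0.5, -0.5]
grip_width: 0.0005
time_s: 2.95
ee_pos: [0.5729, 0.0213, 0.1371]
eef_rot: [-3.141, -0.001, -0.303]
force: [-0.1, -0.2, 0.2]
grip_width: 0.0008
```

```bash

for i in 1 2 3 4; do python3 -m creep '{"translation":[[0,0,-1],[0,0,-2],[0,0,-2]],"yaw":[0,0,0],"gripper":[255,255,255]}' | grep -E "pos|force"; done
```

```text
ee_pos: [0.5728, 0.0213, 0.1349]
force: [-0.0, 0.1, -0.3]
ee_pos: [0.5728, 0.0214, 0.1327]
force: [0.8, 0.5, 0.2]
ee_pos: [0.5729, 0.0213, 0.1309]
force: [-0.7, 0.6, 3.3]
ee_pos: [0.5729, 0.0213, 0.1289]
force: [-1.2, -0.3, 3.7]
```

```bash

for i in 1 2 3; do python3 -m creep '{"translation":[[0,0,-0.5],[0,0,-1],[0,0,-1]],"yaw":[0,0,0],"gripper":[255,255,255]}' | grep -E "pos|force"; done
```

```text
ee_pos: [0.5729, 0.0213, 0.1279]
force: [-2.3, 0.8, 4.8]
ee_pos: [0.5729, 0.0213, 0.127]
force: [-1.2, -0.5, 4.7]
ee_pos: [0.5729, 0.0213, 0.1262]
force: [-3.1, -0.5, 7.3]
```

```bash

for i in 1 2 3; do python3 -m creep '{"translation":[[0,0,-0.5],[0,0,-1],[0,0,-1]],"yaw":[0,0,0],"gripper":[255,255,255]}' | grep -E "pos|force"; done
```

```text
ee_pos: [0.573, 0.0213, 0.1262]
force: [-6.8, 0.2, 13.3]
ee_pos: [0.573, 0.0213, 0.1261]
force: [-6.7, -0.3, 14.3]
ee_pos: [0.573, 0.0213, 0.1262]
force: [-7.1, 1.2, 15.0]
```

Lid is on its stop: the tips are at 107.2 mm, the force rose to 15 N, and z stopped moving. Next is the near flap.

```bash

python3 -m creep '{"translation":[[0,0,20],[0,0,40],[-31,11,40],[-62,22,40],[-93,33,40]],"yaw":[0,0,0,0,0],"gripper":[255,255,255,255,255]}'
python3 -m creep '{"translation":[[0,0,0],[0,0,-12],[0,0,-24],[0,0,-34],[0,0,-44]],"yaw":[0,0,0,0,0],"gripper":[255,255,255,255,255]}'
python3 -m creep '{"translation":[[0,0,-10],[0,0,-20],[0,0,-30],[0,0,-36],[0,0,-36]],"yaw":[0,0,0,0,0],"gripper":[255,255,255,255,255]}'
```

```text
time_s: 5.87
ee_pos: [0.4786, 0.0545, 0.1656]
eef_rot: [-3.141, -0.002, -0.303]
force: [1.0, 0.9, -0.1]
grip_width: 0.0007
time_s: 6.28
ee_pos: [0.4787, 0.0545, 0.1207]
eef_rot: [-3.141, -0.002, -0.303]
force: [0.5, -0.2, 0.6]
grip_width: 0.0002
time_s: 6.7
ee_pos: [0.478, 0.0544, 0.0832]
eef_rot: [-3.141, 0.001, -0.303]
force: [-3.9, 0.3, -2.7]
grip_width: 0.0005
```

```bash

python3 -m creep '{"translation":[[4,-1.2,0],[8,-2.5,0],[11.5,-3.5,0],[11.5,-3.5,0]],"yaw":[0,0,0,0],"gripper":[255,255,255,255]}'| grep -E "pos|force"
for i in 1 2 3; do python3 -m creep '{"translation":[[1,-0.3,0],[1.9,-0.6,0],[1.9,-0.6,0]],"yaw":[0,0,0],"gripper":[255,255,255]}' | grep -E "pos|force"; done
```

```text
ee_pos: [0.4898, 0.0508, 0.0832]
force: [-1.4, 0.6, -1.2]
ee_pos: [0.4919, 0.0502, 0.0834]
force: [-2.3, 0.0, -1.4]
ee_pos: [0.493, 0.0498, 0.083]
force: [-6.9, 2.8, -3.4]
ee_pos: [0.4934, 0.0497, 0.0825]
force: [-10.3, 4.0, 0.8]
```

```bash

for i in 1 2 3; do python3 -m creep '{"translation":[[1,-0.3,0],[1.9,-0.6,0],[1.9,-0.6,0]],"yaw":[0,0,0],"gripper":[255,255,255]}' | grep -E "pos|force"; done
```

```text
ee_pos: [0.4945, 0.0493, 0.082]
force: [-5.9, 2.0, -3.6]
ee_pos: [0.4957, 0.0489, 0.0816]
force: [-5.7, 2.6, -3.2]
ee_pos: [0.4973, 0.0483, 0.0815]
force: [-4.9, 1.9, -2.1]
```

```bash

for i in 1 2 3 4; do python3 -m creep '{"translation":[[1,-0.3,0],[1.4,-0.5,0],[1.4,-0.5,0]],"yaw":[0,0,0],"gripper":[255,255,255]}' | grep -E "pos|force"; done
```

```text
ee_pos: [0.4987, 0.0479, 0.0815]
force: [-3.1, 2.5, -0.8]
ee_pos: [0.5006, 0.0473, 0.0818]
force: [0.7, -0.3, -0.4]
ee_pos: [0.5012, 0.0471, 0.0817]
force: [-10.4, 4.3, 4.3]
ee_pos: [0.5012, 0.0471, 0.0817]
force: [-14.6, 5.1, 9.1]
```

```bash

python3 -m creep '{"translation":[[-12,4,0],[-24,8,0],[-24,8,30],[-24,8,60],[-24,8,86]],"yaw":[0,0,0,0,0],"gripper":[255,255,255,255,255]}'| grep -E "pos|force"
python3 -m creep '{"translation":[[33,22,0],[66,44,0],[98,66,0],[131,88,0],[131,88,0]],"yaw":[0,0,0,0,0],"gripper":[255,255,255,255,255]}'| grep -E "pos|force"
python3 -m creep '{"translation":[[0,0,-12],[0,0,-24],[0,0,-36],[0,0,-48],[0,0,-48]],"yaw":[0,0,0,0,0],"gripper":[255,255,255,255,255]}'| grep -E "pos|force"
```

```text
ee_pos: [0.4774, 0.055, 0.1696]
force: [-0.4, 0.0, 0.4]
ee_pos: [0.612, 0.146, 0.1679]
force: [-1.3, 0.7, -0.1]
ee_pos: [0.6107, 0.1457, 0.1171]
force: [0.6, 0.6, 0.3]
```

```bash

python3 -m creep '{"translation":[[-1.2,-3.8,0],[-1.2,-3.8,-10],[-1.2,-3.8,-20],[-1.2,-3.8,-30],[-1.2,-3.8,-34]],"yaw":[0,0,0,0,0],"gripper":[255,255,255,255,255]}'| grep -E "pos|force"
python3 -m creep '{"translation":[[-1,-3.2,0],[-2,-6.4,0],[-3,-9.6,0],[-3,-9.6,0]],"yaw":[0,0,0,0],"gripper":[255,255,255,255]}'| grep -E "pos|force"
for i in 1 2 3; do python3 -m creep '{"translation":[[-0.3,-1,0],[-0.5,-1.7,0],[-0.5,-1.7,0]],"yaw":[0,0,0],"gripper":[255,255,255]}' | grep -E "pos|force"; done
```

```text
ee_pos: [0.6087, 0.1416, 0.081]
force: [-0.6, 0.3, -0.1]
ee_pos: [0.6056, 0.1313, 0.0813]
force: [1.0, 0.4, -0.3]
ee_pos: [0.6053, 0.1294, 0.0816]
force: [0.6, 1.9, -0.3]
ee_pos: [0.6048, 0.1277, 0.0817]
force: [0.9, 0.8, -0.7]
ee_pos: [0.6044, 0.1263, 0.0817]
force: [1.8, 5.0, -2.0]
```

```bash

for i in 1 2 3 4; do python3 -m creep '{"translation":[[-0.3,-1,0],[-0.5,-1.7,0],[-0.5,-1.7,0]],"yaw":[0,0,0],"gripper":[255,255,255]}' | grep -E "pos|force"; done
```

```text
ee_pos: [0.604, 0.1252, 0.0818]
force: [1.7, 5.4, -2.2]
ee_pos: [0.6034, 0.1235, 0.0818]
force: [1.2, 2.4, -0.9]
ee_pos: [0.6029, 0.1213, 0.0818]
force: [0.5, -0.5, -0.5]
ee_pos: [0.6024, 0.1198, 0.0818]
force: [2.1, 4.5, -1.7]
```

```bash

for i in 1 2; do python3 -m creep '{"translation":[[-0.2,-0.7,0],[-0.3,-1.1,0],[-0.3,-1.1,0]],"yaw":[0,0,0],"gripper":[255,255,255]}' | grep -E "pos|force"; done
```

```text
ee_pos: [0.6024, 0.1197, 0.0819]
force: [4.1, 9.3, -2.5]
ee_pos: [0.6024, 0.1197, 0.0819]
force: [4.6, 9.8, -3.4]
```

```bash

python3 -m creep '{"translation":[[3.5,11.5,0],[7,23,0],[7,23,30],[7,23,60],[7,23,86]],"yaw":[0,0,0,0,0],"gripper":[255,255,255,255,255]}'| grep -E "pos|force"
python3 -m creep '{"translation":[[14,-36,0],[28,-72,0],[42,-108,0],[56,-145,0],[56,-145,0]],"yaw":[0,0,0,0,0],"gripper":[255,255,255,255,255]}'| grep -E "pos|force"
python3 -m creep '{"translation":[[0,0,-12],[0,0,-24],[0,0,-36],[0,0,-42],[0,0,-42]],"yaw":[0,0,0,0,0],"gripper":[255,255,255,255,255]}'| grep -E "pos|force"
```

```text
ee_pos: [0.6096, 0.1436, 0.1695]
force: [0.1, -0.1, -0.4]
ee_pos: [0.6671, -0.007, 0.1692]
force: [0.3, 0.2, -0.1]
ee_pos: [0.6662, -0.0057, 0.1248]
force: [-0.1, 0.6, 0.1]
```

```bash

python3 -m creep '{"translation":[[-2.4,1.2,0],[-2.4,1.2,-10],[-2.4,1.2,-20],[-2.4,1.2,-30],[-2.4,1.2,-41]],"yaw":[0,0,0,0,0],"gripper":[255,255,255,255,255]}'| grep -E "pos|force"
python3 -m creep '{"translation":[[-3.2,1,0],[-6.4,2,0],[-9.6,3,0],[-9.6,3,0]],"yaw":[0,0,0,0],"gripper":[255,255,255,255]}'| grep -E "pos|force"
for i in 1 2 3; do python3 -m creep '{"translation":[[-1,0.3,0],[-1.7,0.5,0],[-1.7,0.5,0]],"yaw":[0,0,0],"gripper":[255,255,255]}' | grep -E "pos|force"; done
```

```text
ee_pos: [0.6638, -0.0045, 0.0828]
force: [0.5, -0.5, -0.1]
ee_pos: [0.6538, -0.0013, 0.0833]
force: [0.8, -0.7, -0.5]
ee_pos: [0.6527, -0.0009, 0.0838]
force: [5.1, -1.2, -2.0]
ee_pos: [0.6517, -0.0007, 0.0843]
force: [6.7, -2.3, -4.4]
ee_pos: [0.6507, -0.0005, 0.0847]
force: [7.7, -2.1, -5.6]
```

```bash

for i in 1 2 3 4; do python3 -m creep '{"translation":[[-1,0.3,0],[-1.8,0.6,0],[-1.8,0.6,0]],"yaw":[0,0,0],"gripper":[255,255,255]}' | grep -E "pos|force"; done
```

```text
ee_pos: [0.649, 0.0001, 0.0851]
force: [0.1, 0.3, -0.5]
ee_pos: [0.6472, 0.0007, 0.0854]
force: [0.9, -1.5, -0.3]
ee_pos: [0.6452, 0.0014, 0.0855]
force: [-0.8, -0.1, 0.7]
ee_pos: [0.6447, 0.0015, 0.0856]
force: [13.3, -3.7, -7.6]
```

```bash

python3 -m creep '{"translation":[[-1,0.3,0],[-1.2,0.4,0],[-1.2,0.4,0]],"yaw":[0,0,0],"gripper":[255,255,255]}' | grep -E "pos|force"
python3 -m creep '{"translation":[[11.5,-3.5,0],[23,-7,0],[23,-7,30],[23,-7,60],[23,-7,84]],"yaw":[0,0,0,0,0],"gripper":[255,255,255,255,255]}'| grep -E "pos|force"
```

```text
ee_pos: [0.6448, 0.0015, 0.0856]
force: [13.7, -2.9, -7.7]
ee_pos: [0.6678, -0.0054, 0.1714]
force: [-0.3, 0.4, 0.5]
```

```bash

python3 -m creep '{"translation":[[-33,-21,0],[-66,-42,0],[-98,-63,0],[-130,-83,0],[-130,-83,0]],"yaw":[0,0,0,0,0],"gripper":[255,255,255,255,255]}'| grep -E "pos|force"
python3 -m creep '{"translation":[[0,0,-12],[0,0,-24],[0,0,-36],[0,0,-44],[0,0,-44]],"yaw":[0,0,0,0,0],"gripper":[255,255,255,255,255]}'| grep -E "pos|force"
```

```text
ee_pos: [0.5335, -0.0906, 0.1712]
force: [-0.2, 0.7, 0.4]
ee_pos: [0.5329, -0.0904, 0.1258]
force: [-0.1, 0.4, -0.6]
```

```bash

python3 -m creep '{"translation":[[2,0.4,0],[2,0.4,-10],[2,0.4,-20],[2,0.4,-30],[2,0.4,-42]],"yaw":[0,0,0,0,0],"gripper":[255,255,255,255,255]}'| grep -E "pos|force"
python3 -m creep '{"translation":[[1,3.2,0],[2,6.4,0],[3.2,10.5,0],[3.2,10.5,0]],"yaw":[0,0,0,0],"gripper":[255,255,255,255]}'| grep -E "pos|force"
for i in 1 2 3; do python3 -m creep '{"translation":[[0.3,1,0],[0.5,1.7,0],[0.5,1.7,0]],"yaw":[0,0,0],"gripper":[255,255,255]}' | grep -E "pos|force"; done
```

```text
ee_pos: [0.535, -0.0899, 0.0829]
force: [-0.1, 0.6, -0.2]
ee_pos: [0.5382, -0.0788, 0.0825]
force: [-0.6, -0.7, 0.0]
ee_pos: [0.5389, -0.0769, 0.0828]
force: [-1.2, -0.5, -0.1]
ee_pos: [0.5395, -0.0751, 0.0829]
force: [-0.6, -1.3, -0.0]
ee_pos: [0.5399, -0.0738, 0.0827]
force: [-1.5, -4.8, -2.0]
```

```bash

for i in 1 2 3 4; do python3 -m creep '{"translation":[[0.3,1,0],[0.5,1.7,0],[0.5,1.7,0]],"yaw":[0,0,0],"gripper":[255,255,255]}' | grep -E "pos|force"; done
```

```text
ee_pos: [0.5402, -0.0726, 0.0826]
force: [-1.9, -7.5, -1.3]
ee_pos: [0.5407, -0.071, 0.0826]
force: [-1.2, -2.1, -1.8]
ee_pos: [0.5413, -0.0689, 0.0826]
force: [0.1, -0.2, 1.0]
ee_pos: [0.5418, -0.0674, 0.0827]
force: [-1.6, -4.3, 0.8]
```

```bash

python3 -m creep '{"translation":[[0.3,1,0],[0.4,1.2,0],[0.4,1.2,0]],"yaw":[0,0,0],"gripper":[255,255,255]}' | grep -E "pos|force"
python3 -m creep '{"translation":[[-3.5,-11.5,0],[-7,-23,0],[-7,-23,35],[-7,-23,70],[-7,-23,105]],"yaw":[0,0,0,0,0],"gripper":[255,255,255,255,255]}'| grep -E "pos|force"
python3 -m creep '{"translation":[[-10,36,25],[-20,72,50],[-30,108,75],[-40,144,110],[-40,144,110]],"yaw":[0,0,0,0,0],"gripper":[255,255,255,255,255]}'| grep -E "pos|force|time"
python3 - <<'E'
import numpy as np,cv2
from h import *
from station import ctrl
from scipy.spatial.transform import Rotation as Ro
o=ctrl.get_obs();c=ctrl.camera("wrist");s=ctrl.camera("side")
P=cloud(c,Ro.from_euler("xyz",o["eef_rot"]).as_matrix(),np.array(o["ee_pos"]));z=P[...,2]
cv2.imwrite("pics/w2.png",c["pixels"][:260,:,::-1])
cv2.imwrite("pics/s2.png",cv2.resize(s["pixels"][140:340,240:420,::-1],None,fx=3,fy=3))
ex=np.array([.9553,-.2955]);ey=np.array([.2955,.9553]);d=P[...,:2]-[.5725,.0255];X=d@ex;Y=d@ey
lid=(abs(X)<.05)&(abs(Y)<.07)&(z>.05);lid[260:]=0;print("lid z",np.median(z[lid]))
for h in(.04,.08,.095):
    m=(z>h)&(z<.14)&(abs(X)<.12)&(abs(Y)<.14);m[260:]=0
    print(h,np.percentile(X[m],[.2,99.8]),np.percentile(Y[m],[.2,99.8]))
# bystanders before/after via side depth
a=dict(np.load("side0.npz"))
for nm,(x0,x1,y0,y1) in dict(jar=(285,330,270,335),weight=(365,402,285,330)).items():
    A=a["pixels"][y0:y1,x0:x1].astype(int);B=s["pixels"][y0:y1,x0:x1].astype(int);print(nm,abs(A-B).mean())
E
```

```text
ee_pos: [0.5418, -0.0673, 0.0827]
force: [-4.3, -11.6, -0.5]
ee_pos: [0.5342, -0.091, 0.189]
force: [0.7, 0.4, 0.0]
time_s: 22.62
ee_pos: [0.4937, 0.0551, 0.3026]
force: [-0.9, -0.3, 0.9]
lid z 0.10770048163806616
0.04 [-0.06445175  0.06781348] [-0.08560678  0.08576159]
0.08 [-0.06445175  0.06781348] [-0.08560678  0.08576159]
0.095 [-0.06445214  0.06781471] [-0.0856082   0.08576286]
jar 1.1558974358974359
weight 0.4808808808808809
```

View pics/w2.png

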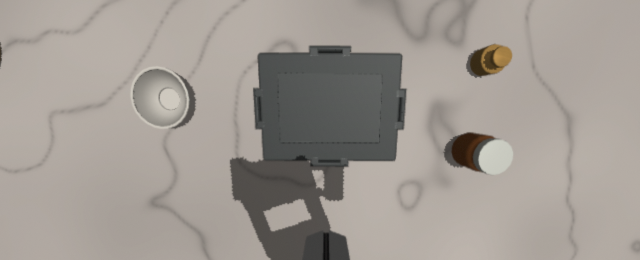

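View pics/s2.png

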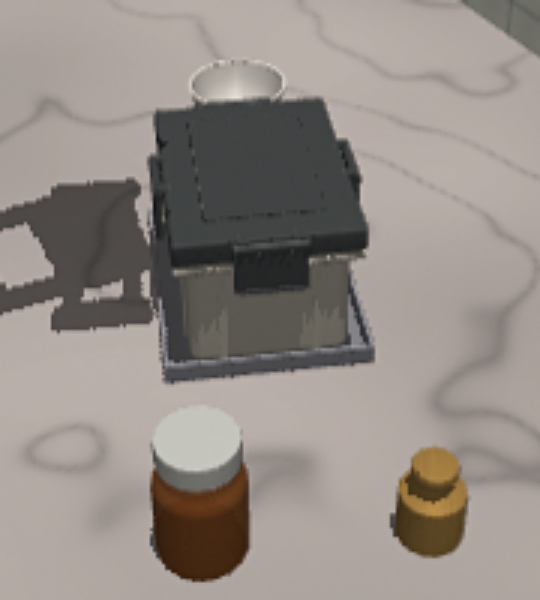

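The wrist view shows all four flaps folded against the sides (far (330,51), left (259,108), right (401,108), near (330,161)). In the side view the right flap hangs straight down at about (271,268), and the jar, weight and bowl are where they were. The measured outline is ±66 by ±86 mm, as it should be with flaps home.

```bash
python3 -c "
from station import ctrl
print(ctrl.get_obs()['time_s'],ctrl.hand_in())"
```

```text
the job is handed in; nothing more can be done
22.7167 None
```

The lid is sealed and all four flaps are clicked home. I handed the job in at 22.7 s with the arm clear of the box.

- **Lid:** I pressed it with closed fingertips while all four flaps were open. It reached its stop at 107.2 mm, and the measured force peaked at about 17 N.
- **Flaps:** I folded them in the order near, left, far, right. On each one the force rose over the bead, dropped at the snap, then rose again against the hard stop. The highest measured was about 18 N, on the near flap, against the 25 N limit.
- **Last checks:** The wrist depth gave a lid height of 107.7 mm. The outline was about ±66 by ±86 mm, which means no flap sticks out. The jar and weight matched their starting side pictures, and the bowl looked unmoved by eye.
- **Small disagreements:** The lid centre estimates differed by 1–2 mm, within the calibration. The finger positions at the near and far stops were together about 2.5 mm wider than I expected. I put that down to the finger being slightly wider than assumed, since the final outline showed those flaps flush.

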